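# Lift the hot steriliser lid with the lid lifter

## Robot

A 6-joint arm with a two-finger parallel gripper is mounted at the origin on the work surface. World frame = base frame: x ahead of the robot, y to its left, z up, the work surface at z = 0. Lengths are in m, angles in rad, forces in N, time in s.
With the tool pointing down it reaches from about 0.25 to 0.775 m from the base axis. Payload 4 kg.
Tool frame: the origin (TCP) lies on the centre line of the jaws, within the pads' length; the fingertips stand 17 mm ahead of it and the grasp point (between the pads) lies 2 mm behind it; z points along the fingers, y is the line along which they close (so a half turn about z gives the same grasp; the last joint's range is limited). The gripper opens to 94 mm and grips with 3 to 60 N. Pads are 16 mm wide; open, the fingers measure 119 mm over their backs; the gripper's body (75 mm by 177 mm) begins 78 mm behind the grasp point.
Start: joints at [-1.301, 0.087, 1.371, -0, 1.684, -0.103], TCP at [0.2, -0.512, 0.223] pointing down, gripper open.
Joint ranges: [-3.1, 3.1], [-0.76, 2.03], [0.27, 2.55], [-1.08, 4.22], [0.17, 2.65], [-2.57, 2.57]. Speed limits (rad/s): [2.79, 2.79, 3.14, 3.14, 3.14, 3.14].

## Interface

Orientations are given as [roll, pitch, yaw] about the fixed x, y, z axes, in that order (R = Rz(yaw) Ry(pitch) Rx(roll)).
In Python, from bench import robot gives the robot as it stands.
- The arm moves only by the tool servo_tool, never from a script. Its argument "plan" is a list of rows, each a list of 7 numbers: the shift along the tool's x, y, z normalised to -1 to 1, where 1 is 0.1 m, then the turn, a rotation vector about the tool's x, y, z normalised to -1 to 1, where 1 is pi/2 rad, then the finger opening in mm, from 0 to 94. In form: [[x, y, z, ax, ay, az, gripper], ...]. A call has 1 to 12 rows; each row is the pose to reach, as a shift and turn from the pose commanded when the call began, along the tool's axes at that moment; what a row does not reach only later rows make up. A row lasts 1/12 s, in which the tool goes at most 41.7 mm and 7.16 degrees, less where a joint would pass 70% of its speed; a pose out of reach is approached as far as the arm can. A call with a number of a shift or a turn outside -1 to 1 is refused whole. A call with a gripper value outside its range is refused whole. The fingers move at their own pace and stop on an object; the grip force is fixed at half the most. Time passes only in rows, so rows that repeat a pose let the fingers close. It gives the time, the measured TCP pose, the force, the opening and the grip force at its end, in the units of the state.
- robot.get_obs(): the state, without advancing time (a new reading comes with each control period).
- robot.snapshot(name): name is "scene" or "top" or "wrist"; returns the picture (420x560x3 uint8, red, green, blue); there is no depth.
- robot.camera_params(name): a dict with "camera_matrix" (3x3 intrinsics, pixels), "rvec" (rotation vector, rad) and "tvec" (3), from world to camera coordinates, as OpenCV has them; the wrist camera has in their place "tool_from_camera" (4x4, takes a point from camera to tool coordinates, whose origin is the TCP and whose axes are the flange's). Camera axes: x right, y down, z forward; pixel columns grow to the right and rows downward; lengths in m; the calibration is good to about 2 mm. The wrist camera is an equidistant fisheye: a pixel r from the principal point sees the ray r / f radians off the axis. A picture is of the moment at which its call begins: read the wrist's pose just before it. camera_params takes no time and is no camera call.
- robot.close_job(): hands the job in; it is judged then, once.
Trained networks look in the newest picture that a camera, given by its name, has taken for a name from the list of things; names that differ only in an ending like _2 or _b are one class to them, and where a whole thing is asked for, a point or a joint stands for the part that bears it (a point fixed in the world has none). Each returns a list of dicts, best first, with "conf" (0 to 1); they miss things now and then, are a little off and sometimes report something else, mostly with a low value. They report only what shows in the picture. A call takes as long as a camera call. They do not tell look-alikes from the thing itself.
- robot.find_in(thing, camera): "extent" ([centre column, centre row, width, height] in pixels, round what is visible of it).
The state is a dict: "time": time; "joint_positions": joint angles; "qvel": joint speeds; "joint_torque": joint torques, N m; "tool_pos": TCP position; "ee_rot": TCP orientation; "wrist_force": force on the tool from outside, world axes, zero at the start; "wrist_torque": the same for the moment, N m; "width": finger opening in m; "finger_force": force on a finger pad.
Only numpy, scipy, OpenCV 4.12 (cv2) and the standard library are available. Lean on these libraries where they do the work, as an engineer would, in place of code of your own. Each camera call takes 0.05 s, during which the arm holds its last target. There are 200 camera calls.

## Task

The vial steriliser on the black electric hot plate is hot: pick up the red-handled lid lifter from its cork coaster, hook it under the copper loop and lift off the steel lid, keeping it level. Set the lid down flat in the middle of the round wooden trivet without dropping it, unhook the lifter and stand it upright again where it was on its coaster. The gripper and arm must never touch the hot lid, and the blue lid of the white pan must be left alone.

Things in the scene. Friction and masses are not known exactly. Their poses are not given: they have to be found in the camera images.
- lifter: 250 g steel C-hook standing on a 6 mm cork coaster. Origin: underside, below the handle; +x: where the mouth points (from robot, +-25 deg). Sizes mm: red handle x 28, y 24, z 60-130 (grip across y at z 100). Tongue y 30, z 0-5, x to 26; end lip z to 10, x 22-26. Spine x -34 to -26. Upper arm underside z 52. Foot y 70, x -50 to -26, z 0-5.
- lid: Hot steel lid, 140-260 g, loose on the steel pan on the black hot plate (fixed, pan rim z 85). Origin: centre of underside, 79 mm up at start. Mm: plug dia 112, z 0-6; flange dia 138, z 6-11. Copper loop: strap along y over the centre, x 16 wide, z 43-49; legs leave an opening y 64 wide, z 11-43, passed along x. +x points from the robot, +-30 deg.
- trivet: Round wooden trivet with dark grooves, fixed on the table, 170 mm across, 15 mm high; the lid goes flat on its top. Origin: centre of its underside, at table height.
- cold_lid: Bystander, not to be disturbed: blue lid, same shape as the hot one, loose on the white pan on a white tile; top of its loop 106 mm above the table. Origin: centre of its underside.
Things that resemble listed ones, but are neither listed nor needed, are in the scene too. Leave any green or yellow look-alike of the lifter alone.

How it is judged:
On the way:
1. the hot lid hangs level on the lifter, clear of the pan (raised at least 30 mm) (height (world z) of lid above 0.109 m and angle between lid's own z axis and vertical below 0.2 rad and contact force between lid and lifter above 0.3 N), for 0.2 s.
At the end, for the whole second after the job is handed in: The hot lid lies flat on the trivet, its centre within 20 mm of the trivet's, at rest; the lifter is unhooked and stands upright (any heading) on its coaster within 30 mm of where it first stood, at rest (horizontal distance between lid and trivet below 0.02 m and height (world z) of lid between 0.011 and 0.019 m and angle between lid's own z axis and vertical below 0.06 rad and linear speed of each of lid, lifter below 0.02 m/s and distance of lifter from where it was at the start of the episode below 0.03 m and angle between lifter's own z axis and vertical below 0.1 rad and contact force between lid and lifter below 0.05 N); the robot touches nothing.
It fails at once if the gripper or arm touches the hot lid (contact force between any of the fingers, the arm and lid above 0.5 N).
It fails at once if the hot lid tips more than 20 degrees (angle between lid's own z axis and vertical above 0.35 rad).
It fails at once if the hot lid is dropped (off the lifter and moving faster than 0.6 m/s) (linear speed of lid above 0.6 m/s and contact force between lid and lifter below 0.02 N).
It fails at once if the blue lid is moved more than 15 mm (distance of cold_lid from where it was at the start of the episode above 0.015 m).
It also fails if it takes over 58 s, if anything falls off the work surface, if the arm or the gripper's body presses on something with over 40 N, if the wrist force passes 120 N, or if a joint passes its speed limit or range.

## Working session

There is one attempt and no reset: what is moved stays moved. The work goes in short steps, Python scripts to look and compute and a tool call to move; the robot and the scene stay as the last step left them, time stands still between calls to the robot, and variables do not carry over. Pictures are saved under pics/ and viewed, at most 10 in all, crops included, and the job is handed in when it is done.

Besides the shell and the picture viewer there is one more tool, called after "Call:" as a command line: name --pt "numbers of a row" for each row, then --argument value for the rest. servo_tool: Moves the arm, as the interface text tells. Scaled input: -1 to 1 covers 0.1 m each way for a shift and pi/2 rad each way for a turn. Its arguments: {"type":"object","properties":{"plan":{"type":"array","items":{"type":"array","items":{"type":"number"}}}},"required":["plan"]}

```bash
mkdir -p pics; cat > h.py <<'E'
import numpy as np, cv2
from bench import robot
def snap(cam,fn=None):
    im=robot.snapshot(cam)
    if fn: cv2.imwrite('pics/'+fn,im[:,:,::-1])
    return im
def ray(cam,uv,z):
    p=robot.camera_params(cam);K=np.array(p['camera_matrix']);R=cv2.Rodrigues(np.array(p['rvec']))[0];t=np.array(p['tvec']).ravel()
    d=R.T@np.linalg.solve(K,np.array([uv[0],uv[1],1.]));c=-R.T@t
    return c+d*(z-c[2])/d[2]
def proj(cam,P):
    p=robot.camera_params(cam)
    return cv2.projectPoints(np.array(P,float).reshape(-1,3),np.array(p['rvec']),np.array(p['tvec']),np.array(p['camera_matrix']),None)[0].reshape(-1,2)
E
python3 - <<'E'
from h import *
a=snap('top','top.png');b=snap('scene','scene.png')
for c in('top','scene'):
  for t in('lifter','lid','trivet','cold_lid'):
    print(c,t,[(np.round(d['extent']).astype(int).tolist(),round(d['conf'],2)) for d in robot.find_in(t,c)][:5])
o=robot.get_obs();print(o['time'],o['tool_pos'],o['ee_rot'])
p=robot.camera_params('top');R=cv2.Rodrigues(np.array(p['rvec']))[0];print(-R.T@np.array(p['tvec']).ravel(),R)
E
```

```text
top lifter [([304, 236, 39, 32], 0.89), ([179, 290, 34, 49], 0.85), ([236, 231, 27, 38], 0.66), ([164, 230, 39, 31], 0.59)]
top lid [([168, 128, 59, 66], 0.92)]
top trivet [([268, 136, 72, 71], 0.84)]
top cold_lid [([378, 147, 57, 58], 0.65)]
scene lifter [([287, 183, 30, 50], 0.86), ([348, 165, 27, 47], 0.82), ([304, 133, 28, 52], 0.71), ([234, 204, 34, 42], 0.65)]
scene lid [([305, 277, 73, 72], 0.6)]
scene trivet [([306, 276, 72, 66], 0.95)]
scene cold_lid [([194, 296, 67, 64], 0.74)]
0.5 [ 0.20034884 -0.51222047  0.22249205] [ 3.14151776e+00 -2.37792570e-05  3.72812478e-01]
[0.41875762 0.00673689 1.02695403] [[ 0.0173387  -0.999679    0.01847334]
 [-0.99747886 -0.01856623 -0.06849248]
 [ 0.06881347 -0.0172392  -0.99748058]]
```

View pics/top.png

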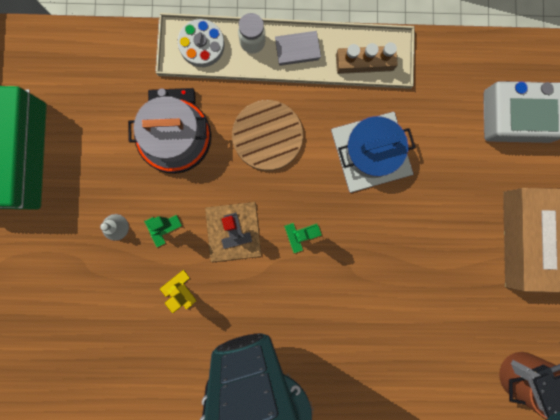

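View pics/scene.png

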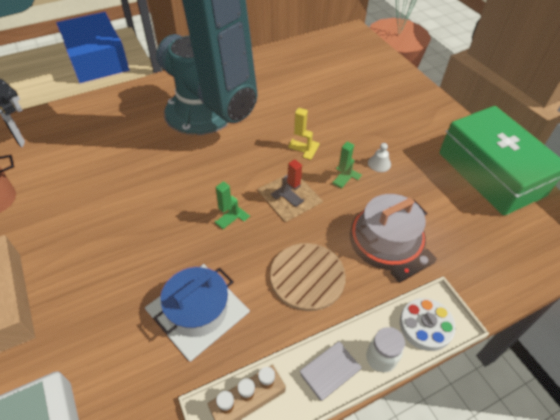

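The scene shows four lifter-like things. In the top picture they are green (163,230), green (303,236), yellow (179,290) and the red-handled one on cork (231,230). Only the last has a red handle and a cork coaster, so it fits. The hot lid with the copper loop is at (168,128), the trivet at (268,136), and the blue lid at (378,147).

```bash
python3 - <<'E'
from h import *
im=cv2.imread('pics/top.png')
cv2.imwrite('pics/crop.png',cv2.resize(im[80:270,120:320],None,fx=4,fy=4,interpolation=cv2.INTER_CUBIC)[:600,:800] if 0 else cv2.resize(im[80:270,120:320],(632,600),interpolation=cv2.INTER_CUBIC))
h=cv2.cvtColor(im,cv2.COLOR_BGR2HSV)
def seg(m,box):
    q=np.zeros_like(m);x0,y0,x1,y1=box;q[y0:y1,x0:x1]=m[y0:y1,x0:x1];n,l,s,c=cv2.connectedComponentsWithStats(q);k=1+s[1:,4].argmax()
    pts=np.argwhere(l==k)[:,::-1].astype(np.float32);return pts,c[k],s[k]
red=cv2.inRange(h,(0,200,90),(6,255,255))
cop=cv2.inRange(h,(3,130,100),(14,255,255))
for nm,m,b,z in(('red',red,(205,200,260,260),.136),('cop',cop,(140,110,192,138),.128)):
    p,c,s=seg(m,b);r=cv2.boxPoints(cv2.minAreaRect(p))
    print(nm,c,s);print(np.round([ray('top',u,z) for u in r],4)[:,:2].tolist(),ray('top',c,z)[:2])
print('trivet',ray('top',(268,135.5),.015))
dk=cv2.inRange(h,(0,0,0),(180,140,95))
p,c,s=seg(dk,(215,225,258,255));print('foot',s,c,ray('top',c,.011))
E
```

```text
red [228.00735294 222.92647059] [222 216  13  14 136]
[[0.4516, 0.1034], [0.4574, 0.0816], [0.4322, 0.0747], [0.4264, 0.0964]] [0.4421077  0.08875553]
cop [160.71764706 122.52941176] [143 119  38   9 255]
[[0.6566, 0.275], [0.6622, 0.1968], [0.6466, 0.1956], [0.6411, 0.2736]] [0.65207929 0.23688248]
trivet [0.65562917 0.00976673 0.015     ]
foot [222 225  36  26 527] [240.35483871 238.62239089] [0.40895528 0.07031587 0.011     ]
```

View pics/crop.png

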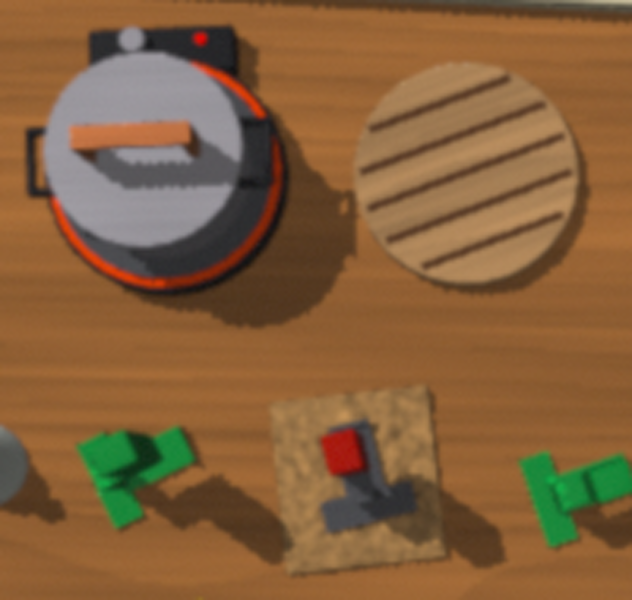

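The crop confirms it: red handle at crop (343,452), steel foot toward the robot, standing on the cork. Its heading is about +16°. The lid's copper strap is at crop (130,135), heading about +4°. I'll move above the lifter.

Call:
servo_tool --pt "0.89 -0.94 0 0 0 0 94" --pt "0.89 -0.94 0 0 0 0 94" --pt "0.89 -0.94 0 0 0 0 94" --pt "0.89 -0.94 0 0 0 0 94"

```text
time: 0.83
tool_pos: [0.2507, -0.3876, 0.2229]
ee_rot: [-3.14, -0.002, 0.377]
wrist_force: [-1.1, -0.5, -0.6]
width: 0.094
finger_force: 0.0
```

Call:
servo_tool --pt "0.89 -0.94 0 0 0 0 94" --pt "0.89 -0.94 0 0 0 0 94" --pt "0.89 -0.94 0 0 0 0 94" --pt "0.89 -0.94 0 0 0 0 94"

```text
time: 1.17
tool_pos: [0.2993, -0.268, 0.2232]
ee_rot: [-3.141, -0.003, 0.379]
wrist_force: [-0.6, 0.6, 0.3]
width: 0.0941
finger_force: 0.0
```

Call:
servo_tool --pt "0.89 -0.94 0 0 0 0 94" --pt "0.89 -0.94 0 0 0 0 94" --pt "0.89 -0.94 0 0 0 0 94" --pt "0.89 -0.94 0 0 0 0 94"

```text
time: 1.5
tool_pos: [0.348, -0.1479, 0.223]
ee_rot: [-3.141, -0.003, 0.381]
wrist_force: [0.2, -0.6, -0.2]
width: 0.094
finger_force: 0.0
```

Call:
servo_tool --pt "0.89 -0.94 0 0 0 0 94" --pt "0.89 -0.94 0 0 0 0 94" --pt "0.89 -0.94 0 0 0 0 94" --pt "0.89 -0.94 0 0 0 0 94"

```text
time: 1.83
tool_pos: [0.3966, -0.0281, 0.2226]
ee_rot: [-3.14, -0.002, 0.381]
wrist_force: [-0.0, -1.1, -0.6]
width: 0.0936
finger_force: 0.0
```

Call:
servo_tool --pt "0.88 -0.96 0 0 0 0.06 94" --pt "0.88 -0.96 0 0 0 0.06 94" --pt "0.88 -0.96 0 0 0 0.06 94" --pt "0.88 -0.96 0 0 0 0.06 94" --pt "0.88 -0.96 0 0 0 0.06 94"

```text
time: 2.25
tool_pos: [0.4427, 0.0896, 0.222]
ee_rot: [3.141, 0.001, 0.282]
wrist_force: [0.1, -0.3, 0.1]
width: 0.0937
finger_force: 0.0
```

```bash
cat >> h.py <<'E'
from scipy.spatial.transform import Rotation as Ro
def wcam():
    o=robot.get_obs();T=np.eye(4);T[:3,:3]=Ro.from_euler('xyz',o['ee_rot']).as_matrix();T[:3,3]=o['tool_pos']
    p=robot.camera_params('wrist');return T@np.array(p['tool_from_camera']),np.array(p['camera_matrix'])
def wray(T,K,uv,z):
    x=(uv[0]-K[0,2])/K[0,0];y=(uv[1]-K[1,2])/K[1,1];r=np.hypot(x,y)+1e-12
    d=T[:3,:3]@np.array([np.sin(r)*x/r,np.sin(r)*y/r,np.cos(r)]);c=T[:3,3]
    return c+d*(z-c[2])/d[2]
E
python3 - <<'E'
from h import *
T,K=wcam();o=robot.get_obs();print(o['time'],o['tool_pos'],o['ee_rot'])
im=snap('wrist','w1.png')
print(np.round(T,3).tolist(),K.tolist())
h=cv2.cvtColor(im,cv2.COLOR_RGB2HSV)
red=cv2.inRange(h,(0,200,60),(6,255,255))
n,l,s,c=cv2.connectedComponentsWithStats(red);k=1+s[1:,4].argmax();print(s[k],c[k])
p=np.argwhere(l==k)[:,::-1].astype(np.float32);r=cv2.boxPoints(cv2.minAreaRect(p));print(r.tolist())
print(np.round([wray(T,K,u,.136) for u in r],4)[:,:2].tolist())
E
```

```text
2.25 [0.44274963 0.08961935 0.22202887] [3.14099620e+00 1.07188320e-03 2.81945256e-01]
[[0.279, -0.922, -0.27, 0.521], [-0.96, -0.267, -0.079, 0.113], [0.0, 0.281, -0.96, 0.384], [0.0, 0.0, 0.0, 1.0]] [[325.19226210127806, 0.0, 272.59624678929237], [0.0, 325.19226210127806, 210.30744396481694], [0.0, 0.0, 1.0]]
[286 201   2   3   4] [286.75 201.75]
[[286.0000305175781, 201.0], [286.8000183105469, 200.60000610351562], [287.8000183105469, 202.60000610351562], [287.0000305175781, 203.0]]
[[0.4611, 0.0844], [0.4616, 0.0839], [0.4602, 0.0827], [0.4597, 0.0832]]
```

View pics/w1.png

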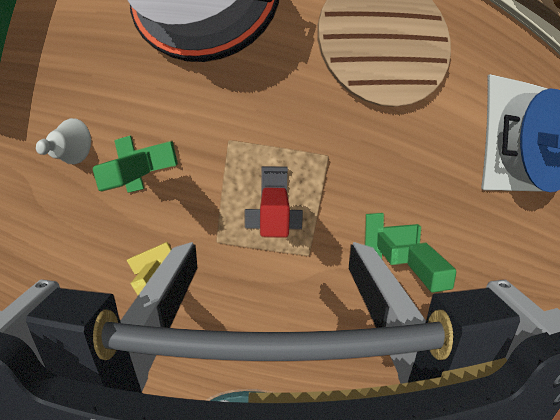

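The lifter sits between the fingers, with the handle's top face at about (275,225). The foot is level across the picture from (246,218) to (302,218), so the yaw matches. Checking the numbers.

```bash
python3 - <<'E'
from h import *
T,K=wcam()
im=cv2.imread('pics/w1.png');h=cv2.cvtColor(im,cv2.COLOR_BGR2HSV)
print(h[190,275],h[225,275])
f=lambda u,z:np.round(wray(T,K,u,z)[:2],4)
red=(cv2.inRange(h,(0,150,40),(6,255,255))|cv2.inRange(h,(174,150,40),(180,255,255)))[180:250,240:310]
for r in range(0,70,5): 
  c=np.flatnonzero(red[r]); print(r+180,(c.min()+240,c.max()+240,h[r+180,275,2]) if len(c) else '')
print('topface',[f(u,.136) for u in((262,237),(289,237),(262,212),(288,212))])
print('foot',f((246,218.5),.011),f((302,218.5),.011))
print('tongue tip',f((275,167),.016))
E
```

```text
[  2 194 125] [  1 188 170]
180 
185 
190 (np.int64(263), np.int64(285), np.uint8(125))
195 (np.int64(262), np.int64(286), np.uint8(128))
200 (np.int64(261), np.int64(287), np.uint8(126))
205 (np.int64(261), np.int64(288), np.uint8(154))
210 (np.int64(260), np.int64(289), np.uint8(173))
215 (np.int64(260), np.int64(289), np.uint8(172))
220 (np.int64(260), np.int64(288), np.uint8(170))
225 (np.int64(260), np.int64(288), np.uint8(170))
230 (np.int64(260), np.int64(288), np.uint8(171))
235 (np.int64(261), np.int64(287), np.uint8(168))
240 
245 
topface [array([0.426 , 0.0931]), array([0.4321, 0.0719]), array([0.4466, 0.0988]), array([0.4523, 0.0788])]
foot [0.3963 0.1088] [0.415  0.0438]
tongue tip [0.4668 0.0928]
```

Call:
servo_tool --pt "-0.02 0.026 0.4 0 0 0 94" --pt "-0.02 0.026 0.8 0 0 0 94" --pt "-0.02 0.026 1.0 0 0 0 94"

```text
time: 2.55
tool_pos: [0.4383, 0.0831, 0.1184]
ee_rot: [3.141, 0.006, 0.276]
wrist_force: [-1.0, 0.4, -0.9]
width: 0.0938
finger_force: 0.0
```

Call:
servo_tool --pt "0 0 0.18 0 0 0 94" --pt "0 0 0.18 0 0 0 50" --pt "0 0 0.18 0 0 0 15" --pt "0 0 0.18 0 0 0 15" --pt "0 0 0.18 0 0 0 15" --pt "0 0 0.18 0 0 0 15" --pt "0 0 0.18 0 0 0 15" --pt "0 0 0.18 0 0 0 15" --pt "0 0 0.18 0 0 0 15" --pt "0 0 0.18 0 0 0 15"

```text
time: 3.38
tool_pos: [0.4408, 0.0861, 0.1047]
ee_rot: [3.141, -0.0, 0.279]
wrist_force: [-0.9, -0.7, 0.3]
width: 0.0374
finger_force: 0.0
```

Call:
servo_tool --pt "0 0 0 0 0 0 15" --pt "0 0 0 0 0 0 15" --pt "0 0 0 0 0 0 15" --pt "0 0 0 0 0 0 15" --pt "0 0 0 0 0 0 15" --pt "0 0 0 0 0 0 15" --pt "0 0 0 0 0 0 15" --pt "0 0 0 0 0 0 15"

```text
time: 4.05
tool_pos: [0.4407, 0.0861, 0.1044]
ee_rot: [-3.141, 0.0, 0.279]
wrist_force: [0.1, 2.2, -0.5]
width: 0.0238
finger_force: 30.0
```

Gripped: the width is 24 mm, which matches the handle, with 30 N on the pads. Now lift, go forward, then left to the pre-approach point.

Call:
servo_tool --pt "0 0 -0.2 0 0 0 15" --pt "0 0 -0.5 0 0 0 15" --pt "0 0 -0.8 0 0 0 15" --pt "0 0 -1.0 0 0 0 15" --pt "0 0 -1.0 0 0 0 15"

```text
time: 4.47
tool_pos: [0.4431, 0.0859, 0.2093]
ee_rot: [3.139, -0.009, 0.278]
wrist_force: [0.9, 0.5, -1.6]
width: 0.0238
finger_force: 30.0
```

Call:
servo_tool --pt "0.3 0 0 0 0 0 15" --pt "0.6 0 0 0 0 0 15" --pt "0.9 0 0 0 0 0 15" --pt "0.9 0 0 0 0 0 15"

```text
time: 4.8
tool_pos: [0.53, 0.1113, 0.2]
ee_rot: [-3.141, 0.003, 0.279]
wrist_force: [0.6, 0.2, -3.3]
width: 0.0238
finger_force: 30.0
```

Call:
servo_tool --pt "0.2 -0.3 0 0 0 0.04 15" --pt "0.4 -0.6 0 0 0 0.09 15" --pt "0.6 -0.9 0 0 0 0.133 15" --pt "0.69 -1.0 0 0 0 0.133 15" --pt "0.69 -1.0 0 0 0 0.133 15" --pt "0.69 -1.0 0 0 0 0.133 15"

```text
time: 5.3
tool_pos: [0.565, 0.2257, 0.2019]
ee_rot: [3.139, 0.004, 0.071]
wrist_force: [-0.9, -0.3, -2.4]
width: 0.0237
finger_force: 30.0
```

```bash
python3 - <<'E'
from h import *
T,K=wcam();o=robot.get_obs();print(o['time'],o['tool_pos'],o['ee_rot'],o['wrist_force'])
im=snap('wrist','w2.png');print([ (np.round(d['extent']).tolist(),d['conf']) for d in robot.find_in('lid','wrist')])
h=cv2.cvtColor(im,cv2.COLOR_RGB2HSV)
m=cv2.inRange(h,(5,120,60),(16,255,255))
n,l,s,c=cv2.connectedComponentsWithStats(m)
for k in np.argsort(-s[1:,4])[:4]+1:
  p=np.argwhere(l==k)[:,::-1].astype(np.float32);r=cv2.boxPoints(cv2.minAreaRect(p));print(s[k],np.round(r).tolist(),np.round([wray(T,K,u,.128) for u in r],4)[:,:2].tolist())
E
```

```text
5.3 [0.56499045 0.22571049 0.20188856] [3.13947471 0.00433122 0.07095095] [-0.91721461 -0.33009834 -2.36149661]
[([267.0, 109.0, 160.0, 158.0], 0.72)]
[    0     0   560   325 89214] [[-0.0, 0.0], [559.0, 0.0], [559.0, 324.0], [0.0, 324.0]] [[0.7682, 0.5028], [0.8159, -0.0435], [0.4477, -0.16], [0.4051, 0.5555]]
[ 404  344   63   48 1858] [[400.0, 354.0], [466.0, 344.0], [472.0, 382.0], [406.0, 392.0]] [[0.4348, 0.0873], [0.4408, 0.0065], [0.3738, -0.0341], [0.3727, 0.0603]]
[  79  344   64   44 1656] [[73.0, 381.0], [79.0, 343.0], [147.0, 354.0], [141.0, 392.0]] [[0.3418, 0.455], [0.4121, 0.4249], [0.417, 0.3426], [0.3531, 0.3601]]
[277 361  33  32 604] [[277.0, 362.0], [306.0, 359.0], [309.0, 391.0], [280.0, 394.0]] [[0.4256, 0.2121], [0.4307, 0.1842], [0.3834, 0.1748], [0.3778, 0.2051]]
```

View pics/w2.png

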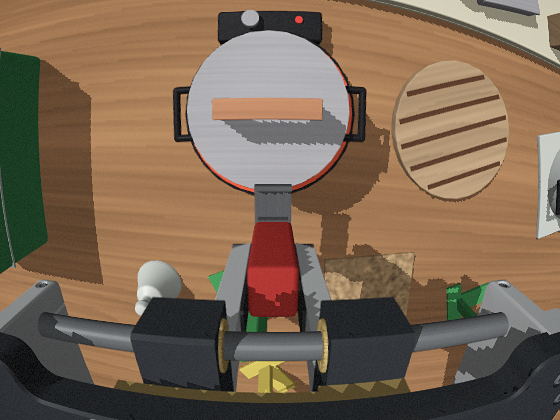

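The strap spans (212,98)–(322,119), parallel to the picture rows. The tongue tip is at (272,187), the lid disc is centred near (268,110), and the trivet is at (451,130).

```bash
python3 - <<'E'
from h import *
T,K=wcam();o=robot.get_obs();y=o['ee_rot'][2];P=o['tool_pos'];print(P)
im=cv2.imread('pics/w2.png');h=cv2.cvtColor(im,cv2.COLOR_BGR2HSV)
q=np.zeros(h.shape[:2],np.uint8);q[80:135,195:340]=cv2.inRange(h,(3,90,120),(18,255,255))[80:135,195:340]
n,l,s,c=cv2.connectedComponentsWithStats(q);k=1+s[1:,4].argmax()
p=np.argwhere(l==k)[:,::-1].astype(np.float32);r=cv2.boxPoints(cv2.minAreaRect(p));print(s[k],r.tolist())
X=np.array([wray(T,K,u,.128)[:2] for u in r]);print(np.round(X,4).tolist(),X.mean(0))
# lid disc outline and trivet: fit circles on plane
def fit(pix,z):
    A=np.array([wray(T,K,u,z)[:2] for u in pix]);s=np.linalg.lstsq(np.c_[2*A,np.ones(len(A))],(A**2).sum(1),rcond=None)[0];return s[:2],np.sqrt(s[2]+s[:2]@s[:2])
print('lid',fit([(187,110),(350,110),(268,30),(211,53),(326,53),(325,168),(211,168)],.090))
print('trivet',fit([(393,125),(508,128),(451,61),(449,199),(408,85),(493,84),(410,171),(495,171)],.015))
tip=wray(T,K,(272.5,185),P[2]-.0884)[:2];d=tip-P[:2];c,s_=np.cos(y),np.sin(y);print('tip rel',c*d[0]+s_*d[1],-s_*d[0]+c*d[1])
E
```

```text
[0.56526684 0.22461009 0.20317296]
[ 212   98  111   22 2331] [[212.0, 98.0], [322.0, 98.0], [322.0, 119.0], [212.0, 119.0]]
[[0.6583, 0.2754], [0.6635, 0.1959], [0.6481, 0.1947], [0.6428, 0.2745]] [0.65319291 0.23513101]
lid (array([0.65237617, 0.23461297]), np.float64(0.06954174169945687))
trivet (array([0.65855903, 0.01027272]), np.float64(0.08364971421535737))
tip rel 0.028343107402748546 0.00035515609604792604
```

Call:
servo_tool --pt "0 -0.043 0.04 0 0 0 15" --pt "0.1 -0.043 0.04 0 0 0 15" --pt "0.25 -0.043 0.04 0 0 0 15" --pt "0.4 -0.043 0.04 0 0 0 15" --pt "0.55 -0.043 0.04 0 0 0 15" --pt "0.7 -0.043 0.04 0 0 0 15" --pt "0.86 -0.043 0.04 0 0 0 15" --pt "0.86 -0.043 0.04 0 0 0 15" --pt "0.86 -0.043 0.04 0 0 0 15"

```text
time: 6.15
tool_pos: [0.6515, 0.2351, 0.1996]
ee_rot: [3.141, 0.002, 0.068]
wrist_force: [-0.5, -0.2, -2.6]
width: 0.024
finger_force: 30.0
```

```bash
python3 - <<'E'
from h import *
o=robot.get_obs();print(o['time'],o['tool_pos'],o['ee_rot'],o['wrist_force'])
im=snap('wrist');s=snap('scene');
cv2.imwrite('pics/c3.png',np.vstack([im[60:380,100:460],]) [:,:,::-1])
a=cv2.resize(s[150:290,320:460],(560,560),interpolation=cv2.INTER_CUBIC)
cv2.imwrite('pics/c3.png',np.hstack([cv2.resize(a,(400,400)),im[10:410,70:470]])[:,:,::-1])
E
```

```text
6.15 [0.65147897 0.23509245 0.1995913 ] [3.14121091e+00 1.67529570e-03 6.80788073e-02] [-0.47216196 -0.22016417 -2.57976273]
```

View pics/c3.png

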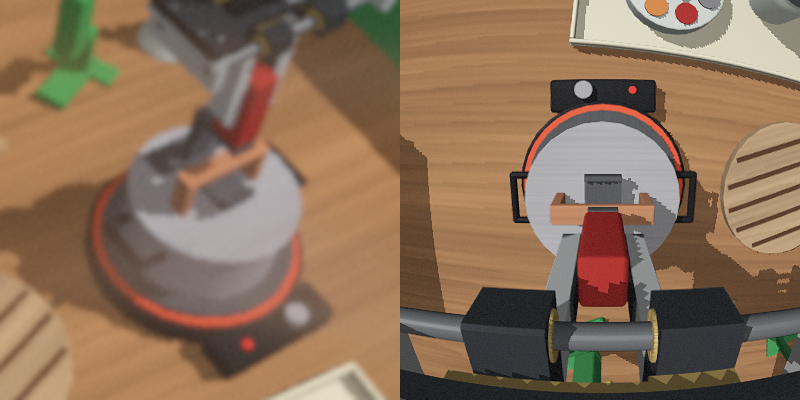

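The tongue is through the loop with its tip showing beyond the strap (right half, about (602,185)), and nothing is touching. Lift gently.

Call:
servo_tool --pt "0 0 -0.06 0 0 0 15" --pt "0 0 -0.11 0 0 0 15" --pt "0 0 -0.15 0 0 0 15" --pt "0 0 -0.19 0 0 0 15" --pt "0 0 -0.24 0 0 0 15" --pt "0 0 -0.3 0 0 0 15" --pt "0 0 -0.38 0 0 0 15" --pt "0 0 -0.46 0 0 0 15" --pt "0 0 -0.54 0 0 0 15" --pt "0 0 -0.62 0 0 0 15" --pt "0 0 -0.68 0 0 0 15" --pt "0 0 -0.7 0 0 0 15"

```text
time: 7.25
tool_pos: [0.6521, 0.2363, 0.2726]
ee_rot: [-3.141, -0.003, 0.07]
wrist_force: [-0.6, 1.0, -4.1]
width: 0.0237
finger_force: 30.0
```

Call:
servo_tool --pt "0 0 0 0 0 0 15" --pt "0 0 0 0 0 0 15" --pt "0 0 0 0 0 0 15" --pt "0 0 0 0 0 0 15" --pt "0 0 0 0 0 0 15"

```text
time: 7.67
tool_pos: [0.6514, 0.2361, 0.2697]
ee_rot: [3.141, 0.001, 0.07]
wrist_force: [-0.0, 0.5, -4.3]
width: 0.0238
finger_force: 30.0
```

```bash
python3 - <<'E'
from h import *
T,K=wcam();o=robot.get_obs();print(o['time'],o['tool_pos'],o['ee_rot'],o['wrist_force'])
im=snap('wrist');s=snap('scene')
a=cv2.resize(s[130:270,310:450],(400,400),interpolation=cv2.INTER_CUBIC)
cv2.imwrite('pics/c4.png',np.hstack([a,im[10:410,70:470]])[:,:,::-1])
E
```

```text
7.6667 [0.65138851 0.2360869  0.2697363 ] [3.14127817e+00 1.19249028e-03 6.96392451e-02] [-0.00831201  0.54100131 -4.28375603]
```

View pics/c4.png

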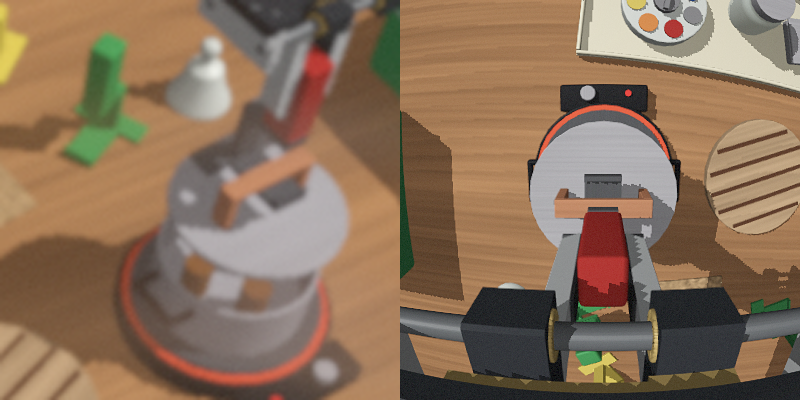

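The lid hangs level and clear of the pan, with the strap at right-half (603,207). Next is its offset from the tool and the carry vector.

```bash
python3 - <<'E'
from h import *
T,K=wcam();o=robot.get_obs();P=o['tool_pos'];y=o['ee_rot'][2]
h=cv2.cvtColor(cv2.imread('pics/c4.png'),cv2.COLOR_BGR2HSV)
m=cv2.inRange(h,(3,90,120),(18,255,255));q=np.zeros_like(m);q[195:225,550:660]=m[195:225,550:660]
p=np.argwhere(q>0)[:,::-1];x0,x1=p[:,0].min(),p[:,0].max();r1=p[:,1].max()
print(x0,x1,r1)
a=wray(T,K,((x0+x1)/2-330,r1+10),P[2]-.0874)[:2]
u=np.array([np.cos(y),np.sin(y)]);lid=a+.008*u;print('lid',lid,'rel',lid-P[:2])
A=np.array([wray(T,K,(c-330,r+10),.015)[:2] for c,r in((705,178),(757,121),(750,234),(712,205),(722,137))])
s=np.linalg.lstsq(np.c_[2*A,np.ones(5)],(A**2).sum(1),rcond=None)[0];print('triv',s[:2],np.sqrt(s[2]+s[:2]@s[:2]))
for t in((.6565,.010),):
  d=np.array(t)-lid;print(d,'tool',d@u,d@np.array([u[1],-u[0]]))
E
```

```text
555 652 224
lid [0.64729667 0.23543474] rel [-0.00416286 -0.0006523 ]
triv [0.65810277 0.01282699] 0.08339194596418065
[ 0.00920333 -0.22543474] tool -0.006498852088082473 0.2255289051124757
```

Call:
servo_tool --pt "0 0.03 0 0 0 0 15" --pt "0 0.08 0 0 0 0 15" --pt "0 0.15 0 0 0 0 15" --pt "0 0.24 0 0 0 0 15" --pt "0 0.33 0 0 0 0 15" --pt "0 0.43 0 0 0 0 15" --pt "0 0.53 0 0 0 0 15" --pt "0 0.63 0 0 0 0 15" --pt "0 0.73 0 0 0 0 15" --pt "0 0.83 0 0 0 0 15" --pt "0 0.93 0 0 0 0 15"

```text
time: 8.68
tool_pos: [0.6581, 0.1422, 0.2705]
ee_rot: [3.141, -0.0, 0.069]
wrist_force: [-0.6, -0.2, -4.6]
width: 0.0238
finger_force: 30.0
```

Call:
servo_tool --pt "-0.01 0.1 0 0 0 0 15" --pt "-0.02 0.2 0 0 0 0 15" --pt "-0.03 0.3 0 0 0 0 15" --pt "-0.04 0.4 0 0 0 0 15" --pt "-0.05 0.5 0 0 0 0 15" --pt "-0.06 0.6 0 0 0 0 15" --pt "-0.07 0.7 0 0 0 0 15" --pt "-0.08 0.8 0 0 0 0 15" --pt "-0.09 0.9 0 0 0 0 15" --pt "-0.1 0.98 0 0 0 0 15"

```text
time: 9.52
tool_pos: [0.6548, 0.0436, 0.2705]
ee_rot: [3.141, 0.0, 0.069]
wrist_force: [-0.3, -0.5, -3.8]
width: 0.0243
finger_force: 30.0
```

Call:
servo_tool --pt "0 0.08 0 0 0 0 15" --pt "0 0.15 0 0 0 0 15" --pt "0 0.21 0 0 0 0 15" --pt "0 0.26 0 0 0 0 15" --pt "0 0.3 0 0 0 0 15" --pt "0 0.32 0 0 0 0 15" --pt "0 0.33 0 0 0 0 15" --pt "0 0.33 0 0 0 0 15" --pt "0 0.33 0 0 0 0 15"

```text
time: 10.27
tool_pos: [0.6572, 0.0123, 0.2705]
ee_rot: [-3.141, -0.0, 0.07]
wrist_force: [-0.5, -0.2, -4.6]
width: 0.0239
finger_force: 30.0
```

```bash
python3 - <<'E'
from h import *
o=robot.get_obs();print(o['time'],o['tool_pos'],o['ee_rot'],o['wrist_force'])
im=snap('wrist','w5full.png');s=snap('top','t5.png');
a=cv2.resize(s[50:250,170:370],(400,400),interpolation=cv2.INTER_CUBIC)
cv2.imwrite('pics/c5.png',np.hstack([a,im[10:410,70:470]])[:,:,::-1])
E
```

```text
10.2667 [0.65718562 0.01233386 0.27046787] [-3.14138009e+00 -3.39642809e-05  7.00924054e-02] [-0.49231478 -0.18801695 -4.61531867]
```

View pics/c5.png

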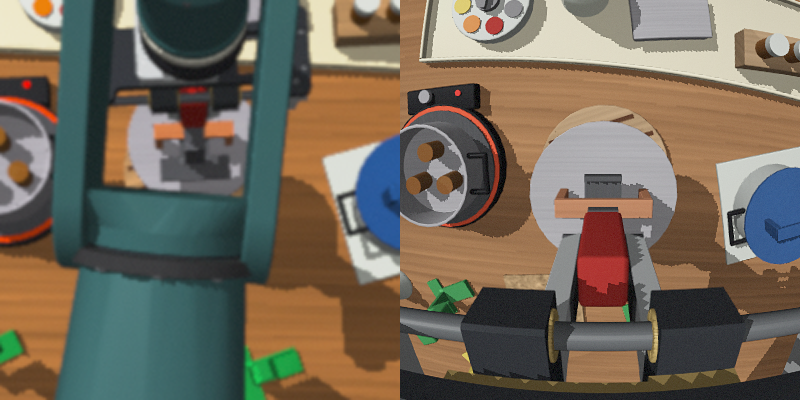

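The lid is held over the trivet, still level. The trivet's far arc shows at right-half (603,105) and the lid disc is centred near (603,193).

```bash
python3 - <<'E'
from h import *
T,K=wcam();o=robot.get_obs();P=o['tool_pos'];y=o['ee_rot'][2]
def pts(L,z): return np.array([wray(T,K,(c-330,r+10),z)[:2] for c,r in L])
A=pts([(530,190),(677,190),(603,122),(551,143),(655,143)],P[2]-.1254)
s=np.linalg.lstsq(np.c_[2*A,np.ones(len(A))],(A**2).sum(1),rcond=None)[0];L=s[:2];print('lid',L,np.sqrt(s[2]+s[:2]@s[:2]),'rel',L-P[:2])
print('trivet far',pts([(603,105)],.015)-[.085,0], 'arc dist', np.linalg.norm(pts([(603,105),(575,109),(632,110)],.015)-[.657,.011],axis=1))
E
```

```text
lid [0.65696646 0.01208136] 0.06868822282390454 rel [-0.00019328 -0.00030596]
trivet far [[0.65676349 0.01829849]] arc dist [0.08507713 0.0882849  0.08660196]
```

Call:
servo_tool --pt "0 0 0.04 0 0 0 15" --pt "0 0 0.12 0 0 0 15" --pt "0 0 0.22 0 0 0 15" --pt "0 0 0.34 0 0 0 15" --pt "0 0 0.46 0 0 0 15" --pt "0 0 0.58 0 0 0 15" --pt "0 0 0.7 0 0 0 15" --pt "0 0 0.82 0 0 0 15" --pt "0 0 0.92 0 0 0 15" --pt "0 0 0.98 0 0 0 15" --pt "0 0 1.0 0 0 0 15" --pt "0 0 1.0 0 0 0 15"

```text
time: 11.37
tool_pos: [0.657, 0.012, 0.1697]
ee_rot: [-3.141, 0.001, 0.07]
wrist_force: [0.7, 1.1, -4.7]
width: 0.0239
finger_force: 30.0
```

Call:
servo_tool --pt "0 0 0.04 0 0 0 15" --pt "0 0 0.07 0 0 0 15" --pt "0 0 0.1 0 0 0 15" --pt "0 0 0.13 0 0 0 15" --pt "0 0 0.16 0 0 0 15" --pt "0 0 0.19 0 0 0 15" --pt "0 0 0.22 0 0 0 15" --pt "0 0 0.25 0 0 0 15" --pt "0 0 0.28 0 0 0 15" --pt "0 0 0.3 0 0 0 15" --pt "0 0 0.3 0 0 0 15" --pt "0 0 0.3 0 0 0 15"

```text
time: 12.37
tool_pos: [0.6572, 0.012, 0.1405]
ee_rot: [3.141, -0.0, 0.07]
wrist_force: [-0.6, 1.2, -2.6]
width: 0.0237
finger_force: 30.0
```

```bash
python3 - <<'E'
from h import *
T,K=wcam();o=robot.get_obs();print(o['time'],o['tool_pos'],o['ee_rot'],o['wrist_force'])
im=snap('wrist');s=snap('scene')
a=cv2.resize(s[190:330,240:380],(400,400),interpolation=cv2.INTER_CUBIC)
cv2.imwrite('pics/c6.png',np.hstack([a,im[10:410,70:470]])[:,:,::-1])
E
```

```text
12.3667 [0.65721583 0.01198737 0.14049649] [ 3.14148193e+00 -1.06961146e-04  6.96692243e-02] [-0.56072558  1.15827782 -2.55568154]
```

View pics/c6.png

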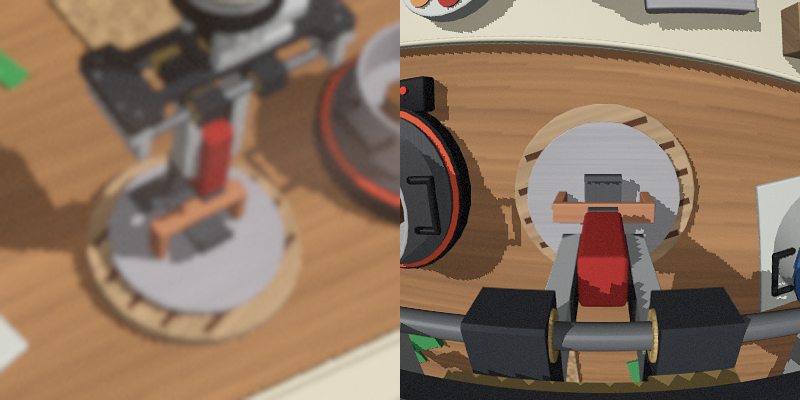

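The lid lies flat and central on the trivet, and the load is off the lifter (−2.6 N, lifter weight only). The tongue is free, so I'll withdraw along −x and then raise.

Call:
servo_tool --pt "-0.05 0 0 0 0 0 15" --pt "-0.15 0 0 0 0 0 15" --pt "-0.25 0 0 0 0 0 15" --pt "-0.35 0 0 0 0 0 15" --pt "-0.45 0 0 0 0 0 15" --pt "-0.6 0 0 0 0 0 15" --pt "-0.75 0 0 0 0 0 15" --pt "-0.9 0 0 0 0 0 15" --pt "-1.0 0 0 0 0 0 15" --pt "-1.0 0 0 0 0 0 15"

```text
time: 13.3
tool_pos: [0.5558, 0.005, 0.1409]
ee_rot: [3.141, 0.0, 0.069]
wrist_force: [-0.3, -0.1, -2.3]
width: 0.0236
finger_force: 30.0
```

Call:
servo_tool --pt "0 0 -0.2 0 0 0 15" --pt "0 0 -0.4 0 0 0 15" --pt "0 0 -0.4 0 0 0 15" --pt "0 0 -0.4 0 0 0 15"

```text
time: 13.63
tool_pos: [0.5589, 0.0049, 0.182]
ee_rot: [3.141, -0.004, 0.07]
wrist_force: [-0.1, 0.5, -2.4]
width: 0.0242
finger_force: 30.0
```

```bash
cat > go.py <<'E'
from h import *
o=robot.get_obs();P=o['tool_pos'];R=Ro.from_euler('xyz',o['ee_rot']);t=np.array([.4407,.0861,.1044])
print(o['time'],P,o['ee_rot'],o['wrist_force']);print((R.inv().apply(t-P)/.1).round(3),'az',(o['ee_rot'][2]-.279)/(np.pi/2))
E
python3 go.py
python3 - <<'E'
from h import *
T,K=wcam();im=snap('wrist','w7.png')
E
```

```text
13.6333 [0.55887025 0.00494217 0.18198204] [ 3.14088475 -0.00427062  0.06965619] [-0.12514666  0.53390958 -2.40356262]
[-1.126 -0.892  0.77 ] az -0.13327241103044937
```

View pics/w7.png

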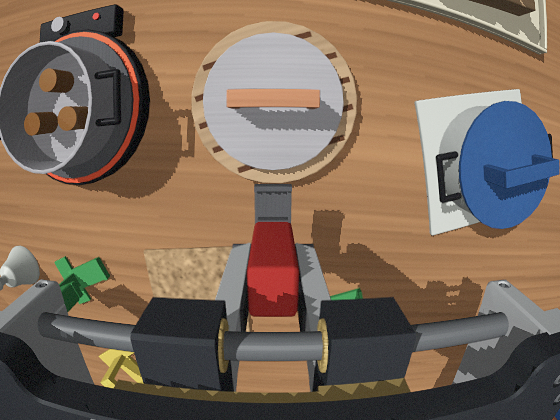

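The lid (centre (274,101)) is concentric with the trivet (274,102), and the lifter is clear. Now back to the coaster.

Call:
servo_tool --pt "-0.3 -0.25 0 0 0 -0.04 15" --pt "-0.6 -0.5 0 0 0 -0.08 15" --pt "-0.9 -0.75 0 0 0 -0.133 15" --pt "-1.0 -0.89 0 0 0 -0.133 15" --pt "-1.0 -0.89 0 0 0 -0.133 15" --pt "-1.0 -0.89 0 0 0 -0.133 15" --pt "-1.0 -0.89 0 0 0 -0.133 15"

```text
time: 14.27
tool_pos: [0.4518, 0.0864, 0.1796]
ee_rot: [3.141, 0.001, 0.278]
wrist_force: [0.8, -0.1, -3.0]
width: 0.0237
finger_force: 30.0
```

```bash
python3 go.py
```

```text
14.2667 [0.45175006 0.08644432 0.17956611] [3.14107003e+00 9.94295428e-04 2.78348321e-01] [ 0.7767648  -0.05651385 -3.00639943]
[-0.106 -0.027  0.752] az -0.0004148719092354448
```

Call:
servo_tool --pt "-0.11 -0.03 0.1 0 0 0 15" --pt "-0.11 -0.03 0.25 0 0 0 15" --pt "-0.11 -0.03 0.4 0 0 0 15" --pt "-0.11 -0.03 0.55 0 0 0 15" --pt "-0.11 -0.03 0.65 0 0 0 15" --pt "-0.11 -0.03 0.7 0 0 0 15" --pt "-0.11 -0.03 0.72 0 0 0 15" --pt "-0.11 -0.03 0.74 0 0 0 15" --pt "-0.11 -0.03 0.745 0 0 0 15" --pt "-0.11 -0.03 0.75 0 0 0 15" --pt "-0.11 -0.03 0.75 0 0 0 15" --pt "-0.11 -0.03 0.75 0 0 0 15"

```text
time: 15.27
tool_pos: [0.4405, 0.0868, 0.1061]
ee_rot: [3.141, -0.001, 0.279]
wrist_force: [0.1, -0.4, -2.5]
width: 0.0235
finger_force: 30.0
```

```bash
python3 go.py
```

```text
15.2667 [0.4404579  0.08676683 0.10607597] [ 3.14120603e+00 -1.18975451e-03  2.78641088e-01] [ 0.11099435 -0.35213049 -2.45615205]
[0.    0.007 0.017] az -0.0002284902557214763
```

Still about 1.5 mm up, with the lifter's full weight on the wrist. Ease it down.

Call:
servo_tool --pt "0 0 0.005 0 0 0 15" --pt "0 0 0.01 0 0 0 15" --pt "0 0 0.015 0 0 0 15" --pt "0 0 0.018 0 0 0 15" --pt "0 0 0.018 0 0 0 15" --pt "0 0 0.018 0 0 0 15"

```text
time: 15.77
tool_pos: [0.4402, 0.0867, 0.1043]
ee_rot: [3.141, -0.001, 0.279]
wrist_force: [-1.8, -0.7, 2.2]
width: 0.0237
finger_force: 30.0
```

Contact made. Release, then raise straight up.

Call:
servo_tool --pt "0 0 0 0 0 0 30" --pt "0 0 0 0 0 0 40" --pt "0 0 0 0 0 0 60" --pt "0 0 0 0 0 0 70" --pt "0 0 0 0 0 0 70" --pt "0 0 0 0 0 0 70" --pt "0 0 0 0 0 0 70" --pt "0 0 0 0 0 0 70" --pt "0 0 0 0 0 0 70"

```text
time: 16.52
tool_pos: [0.4401, 0.0867, 0.1036]
ee_rot: [3.141, 0.0, 0.279]
wrist_force: [0.1, -0.6, -0.6]
width: 0.0699
finger_force: 0.0
```

Call:
servo_tool --pt "0 0 -0.1 0 0 0 70" --pt "0 0 -0.3 0 0 0 70" --pt "0 0 -0.6 0 0 0 70" --pt "0 0 -0.9 0 0 0 70" --pt "0 0 -1 0 0 0 70" --pt "0 0 -1 0 0 0 70" --pt "0 0 -1 0 0 0 70" --pt "0 0 -1 0 0 0 70" --pt "0 0 -1 0 0 0 70"

```text
time: 17.27
tool_pos: [0.4389, 0.0866, 0.2014]
ee_rot: [-3.141, 0.004, 0.279]
wrist_force: [-0.5, -0.6, -0.9]
width: 0.07
finger_force: 0.0
```

```bash
python3 - <<'E'
from h import *
T,K=wcam();o=robot.get_obs();print(o['time'],o['tool_pos'],o['wrist_force'],o['width'])
im=snap('wrist');h=cv2.cvtColor(im,cv2.COLOR_RGB2HSV)
m=cv2.inRange(h,(0,150,140),(6,255,255));q=np.zeros_like(m);q[150:280,220:330]=m[150:280,220:330]
n,l,s,c=cv2.connectedComponentsWithStats(q);k=1+s[1:,4].argmax();print(s[k],c[k],wray(T,K,c[k],.136))
E
```

```text
17.2667 [0.43893253 0.08663422 0.20135379] [-0.50082923 -0.61313364 -0.86090359] 0.07001236952750389
[ 258  205   30   36 1005] [272.28557214 222.42587065] [0.44354733 0.08882915 0.136     ]
```

The lifter's handle top is at (0.4435, 0.089), within 3 mm of where it started, so it stands upright. The lid is centred on the trivet and the arm is clear.

```bash
python3 -c "
from bench import robot
print(robot.close_job())"
```

```text
the job is handed in; nothing more can be done
None
```

The hot lid is flat in the middle of the trivet, the red lifter stands back on its coaster within about 3 mm of its start, and the job was handed in at about 17 s; no verdict was returned.

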